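Take the blue slide rack off its draining hook

ROBOT

A 7-joint arm with a two-finger parallel gripper is mounted at the origin on the work surface. World frame = base frame: x ahead of the robot, y to its left, z up, the work surface at z = 0. Lengths are in mm, angles in rad, forces in N, time in s.
With the tool pointing down it reaches from about 425 to 1025 mm from the base axis. Payload 9.4 kg.
Tool frame: the origin (TCP) lies midway between the tips of the shut fingers; the grasp point (between the pads) lies 19 mm behind it; z points along the fingers, y is the line along which they close (so a half turn about z gives the same grasp; the last joint's range is limited). The gripper opens to 93 mm and grips with 3 to 60 N. Pads are 15 mm wide; open, the fingers measure 128 mm over their backs; the gripper's body (75 mm by 188 mm) begins 65 mm behind the grasp point.
Start: joints at [1.195, 0.599, -0.003, 1.599, 0.002, 0.943, -0.08], TCP at [213.411, -692.878, 218.618] pointing down, gripper open.
Joint ranges: [-2.57, 2.57], [-0.35, 1.97], [-1.29, 1.29], [0.11, 2.56], [-1.05, 4.19], [0.11, 1.86], [-2.63, 2.63]. Speed limits (rad/s): [2.22, 2.22, 3.01, 3.01, 3.14, 3.14, 3.14].

INTERFACE

Orientations are given as a 3x3 rotation matrix whose columns are the frame's x, y, z axes.
In Python, from bench import readout, optics, robot gives the robot as it stands.
- The arm moves only by the shell command python3 -m creep 'ROWS' [OPENING]. ROWS is JSON, a list that holds one entry, the list of rows, each a list of 4 numbers: the shift along the tool's x, y, z in m, then the turn about the tool's z in rad. In form: [[[x, y, z, roll], ...]]. A call has 1 to 8 rows; each row shifts and turns the commanded pose from where the row before left it, along the tool's axes as they then stand; what a row does not reach is not made up. A row lasts 1/8 s, in which the tool goes at most 62.5 mm and 10.7 degrees, less where a joint would pass 70% of its speed; a pose out of reach is approached as far as the arm can. A call with a gripper value outside its range is refused whole. OPENING is the opening, from 0 (shut) to 1 (fully open), set as the call begins (- or left out, the last holds). The fingers move at their own pace and stop on an object; the grip force is fixed at half the most. Time passes only in rows, so rows that do not move let the fingers close. It gives the time, the measured TCP pose, the force, the opening and the grip force at its end, in the units of the state.
- readout.observe(): the state, without advancing time (a new reading comes with each control period).
- optics.snapshot(name): name is "side" or "top"; returns a dict with "image" (384x512x3 uint8, red, green, blue), "intrinsics" (3x3 intrinsics, pixels), "k1" (the pictures are not rectified: a ray, as slopes to the right and down, at radius r is drawn at 1 + k1 r^2 times it, then the intrinsics apply), "eye" and "orientation" of the camera in the world. Camera axes: x right, y down, z forward; pixel columns grow to the right and rows downward; lengths in mm; the calibration is good to about 2 mm. A picture is of the moment at which its call begins. There is no depth.
- robot.close_job(): hands the job in; it is judged then, once.
The state is a dict: "clock": time; "q": joint angles; "dq": joint speeds; "joint_torque": joint torques, N m; "eef_pos": TCP position; "eef_rot": TCP orientation; "force": force on the tool from outside, world axes, zero at the start; "ft_torque": the same for the moment, N m; "finger_gap": finger opening in mm; "grip_force": force on a finger pad.
Only numpy, scipy, OpenCV 4.12 (cv2) and the standard library are available. Lean on these libraries where they do the work, as an engineer would, in place of code of your own. Each camera call takes 0.05 s, during which the arm holds its last target. There are 200 camera calls.

TASK

Three slide-staining racks hang draining on the hooks of the stand. Lift the blue one up and off its hook and set it down gently in the steel tray, standing upright on the tray's floor, and let go. Keep it upright all the way so that no slide falls out, and leave the white and the yellow rack hanging where they are.

Things in the scene. Friction and masses are not known exactly. Their poses are not given: they have to be found in the camera images.
- blue_rack_grip (a point): blue plastic slide rack to move, 152 mm tall, 0.11-0.22 kg: holder 50 (x) by 84 (y) by 34 mm high at the bottom; arch handle over it, 84 mm wide in y, crossbar 12 mm thick with its underside 90 mm above the rack's base; on the crossbar's middle an upright grip block 14 (x) by 24 (y) by 50 mm tall. Point: on the block's axis, 130 mm above the rack's base, 22 mm below the block's top. z up
- tray_in (a point): open steel tray fixed on the bench, 160 (its x) by 180 mm (its y) outside, 20 mm high, walls and floor 4 mm thick. Point: centre of its inner floor, 4 mm above the bench. z up
- white_rack_grip (a point): white rack, same shape, point and axes as the blue one; stays hanging. Each rack's crossbar lies on a flat steel hook (12 mm wide, 6 thick) that runs along the rack's x from a rail on its +x side and ends about 27 mm to its -x side, roughly facing the robot, in a tip turned up 14 mm. A rack is free once raised 14 mm (at most 50, where the hook meets the holder) and drawn 90 mm to its -x
- yellow_rack_grip (a point): yellow rack, same shape, point and axes as the blue one; stays hanging. Any rack may be on any of the three hooks, which are 125 mm apart along y on one fixed stand 430 mm wide in y, all pointing the same way. Above the bench: tops of the stand's rail and of the hooks 180 mm, their tips 194 mm, bases of the hanging racks 90 mm
Things that resemble listed ones, but are neither listed nor needed, are in the scene too. Of the things that look like the part that bears blue_rack_grip, the larger one is meant.

How it is judged:
By the outcome, as a careful person would: the job done as asked, in the order asked, and still so for the second after the job is handed in, with the robot touching nothing.
It also fails if it takes over 38 s, if anything falls off the work surface, if the arm or the gripper's body presses on something with over 40 N, if the wrist force passes 120 N, or if a joint passes its speed limit or range.

## Working session

There is one attempt and no reset: what is moved stays moved. The work goes in short steps, Python scripts to look and compute and a shell command to move; the robot and the scene stay as the last step left them, time stands still between calls to the robot, and variables do not carry over. Pictures are saved under pics/ and viewed, at most 10 in all, crops included, and the job is handed in when it is done.

```bash
mkdir -p pics; cat > h.py <<'E'
import numpy as np,cv2,pickle
from bench import readout,optics,robot
def snap(n,f):
    s=optics.snapshot(n); cv2.imwrite(f'pics/{f}.png',s['image'][:,:,::-1]); pickle.dump(s,open(f'pics/{f}.pkl','wb')); return s
def load(f): return pickle.load(open(f'pics/{f}.pkl','rb'))
def ray(s,u,v):
    K=np.array(s['intrinsics'],float)
    d=cv2.undistortPoints(np.array([[[u,v]]],float),K,np.array([s['k1'],0,0,0.]))[0,0]
    return np.array(s['eye'],float),np.array(s['orientation'])@np.r_[d,1]
def atz(s,u,v,z):
    e,d=ray(s,u,v); return e+d*(z-e[2])/d[2]
def proj(s,p):
    R=np.array(s['orientation']); c=R.T@(np.array(p,float)-s['eye']); a=c[:2]/c[2]
    a=a*(1+s['k1']*(a@a)); K=np.array(s['intrinsics']); return K[:2,:2]@a+K[:2,2]
E
python3 - <<'E'
from h import *
for n in('side','top'):
    s=snap(n,n+'0'); print(s['eye'],np.round(s['orientation'],3).tolist(),s['intrinsics'],s['k1'])
    cv2.imwrite(f'pics/{n}0b.png',cv2.resize(s['image'][:,:,::-1],(800,600),interpolation=cv2.INTER_CUBIC))
o=readout.observe();print(o['clock'],o['eef_pos'],np.round(o['eef_rot'],3).tolist(),o['finger_gap'],o['force'])
E
```

```text
[109.00306374 511.1777029  874.09998126] [[-0.786, -0.454, 0.42], [-0.619, 0.568, -0.543], [0.008, -0.686, -0.727]] [[448.11704516   0.         251.36161679]
 [  0.         448.11704516 192.34066463]
 [  0.           0.           1.        ]] 0.03390643304393739
[ 385.30769473   -6.41807745 1009.48345875] [[-0.026, -0.986, 0.165], [-1.0, 0.026, -0.006], [0.001, -0.166, -0.986]] [[347.38820926   0.         252.49719567]
 [  0.         347.38820926 187.64150021]
 [  0.           0.           1.        ]] -0.04338083606466992
0.1 [ 213.27610162 -692.47783766  217.86574383] [[0.956, 0.294, -0.001], [0.294, -0.956, 0.001], [-0.0, -0.001, -1.0]] 93.0464262983467 [ 0.28389846 -0.22685246 -0.84162356]
```

View pics/side0b.png

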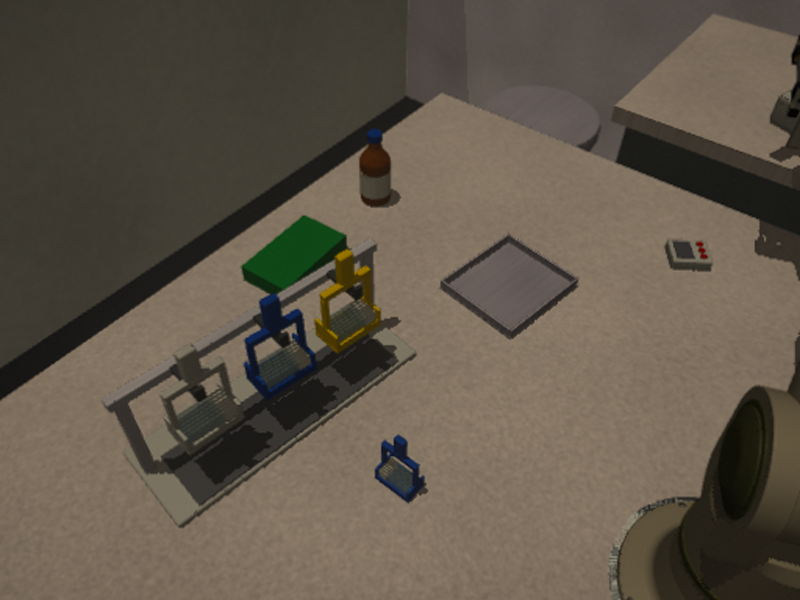

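View pics/top0b.png

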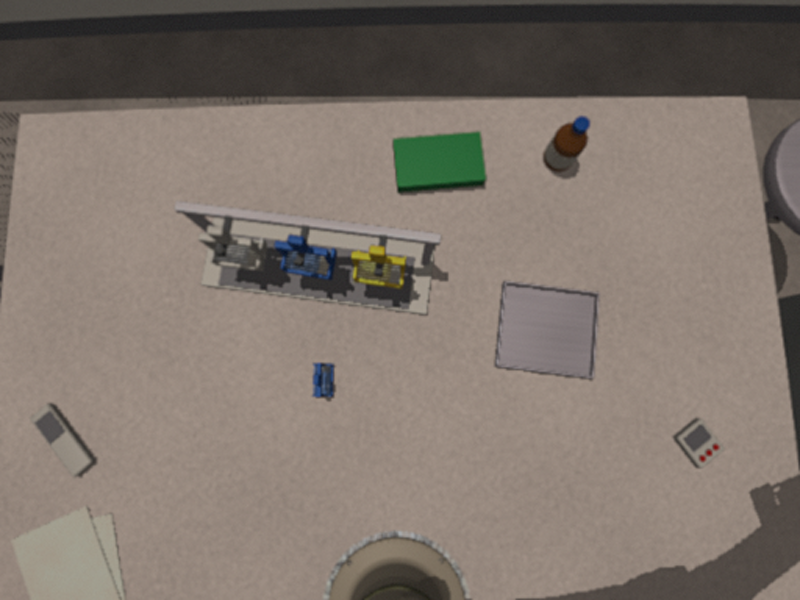

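The side view shows the blue rack on the middle hook, with its block top near (270,298) in the 800 px picture. White is to its left, yellow to its right, and the tray's corners are near (510,236), (578,282), (511,333) and (442,283). The small blue rack on the bench is the lookalike. Next I'll enlarge crops for accurate pixels.

```bash
python3 - <<'E'
from h import *
def crop(f,u,v,w,h,k):
    im=load(f)['image'][v:v+h,u:u+w,::-1]; im=cv2.resize(im,None,fx=k,fy=k,interpolation=cv2.INTER_CUBIC)
    im=np.clip(im.astype(float)*1.5,0,255).astype(np.uint8)
    for i in range(0,w,10): cv2.line(im,(i*k,0),(i*k,6),(255,255,255),1); cv2.putText(im,str(u+i),(i*k,16),0,.35,(255,255,255),1)
    for i in range(0,h,10): cv2.line(im,(0,i*k),(6,i*k),(255,255,255),1); cv2.putText(im,str(v+i),(8,i*k+4),0,.35,(255,255,255),1)
    return im
a=crop('side0',95,150,160,150,5); cv2.imwrite('pics/c1.png',crop('side0',95,150,160,118,5))
cv2.imwrite('pics/c2.png',crop('top0',110,120,280,130,3)[:, :840][:, :800])
cv2.imwrite('pics/c2.png',crop('top0',108,125,180,80,4))
# tray corners by outer outline
E
```

```text
(no output)
```

View pics/c1.png

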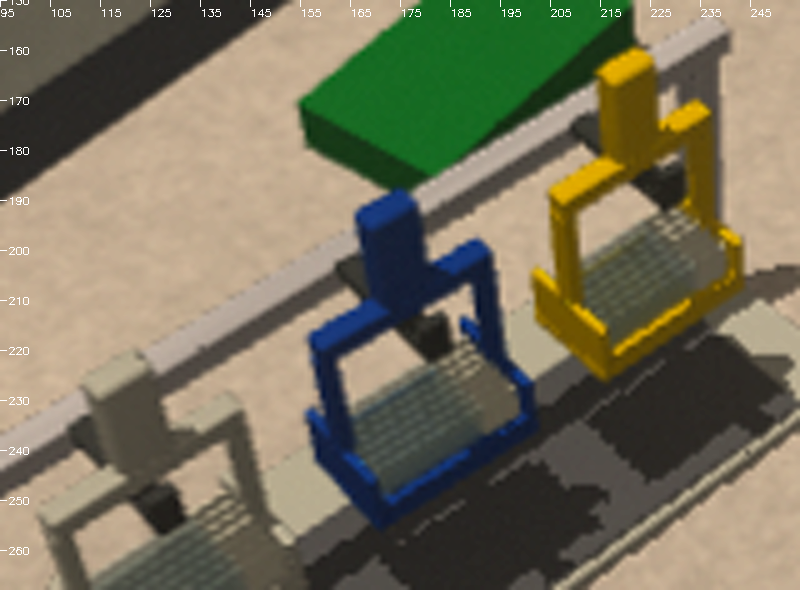

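View pics/c2.png

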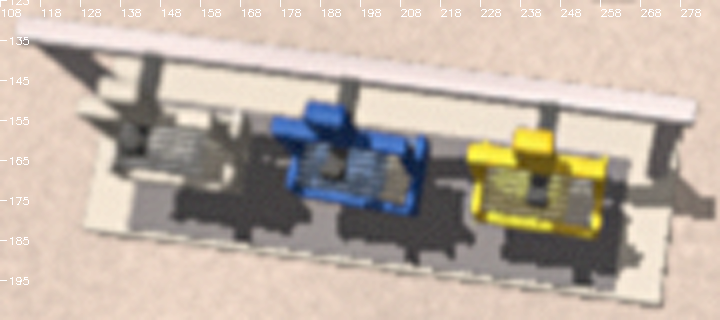

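The crops show these block tops. In side, blue is at about (172.4,190.6), yellow (220.4,162.6) and white (119,223.4). In top, blue is at about (189.2,153.8) and yellow (241.5,160.2). I'll triangulate these and check them against the known heights and the 125 mm spacing.

```bash
python3 - <<'E'
from h import *
S=load('side0');T=load('top0')
def tri(a,b):
    e1,d1=ray(S,*a);e2,d2=ray(T,*b)
    t=np.linalg.lstsq(np.c_[d1,-d2],e2-e1,rcond=None)[0]; p=e1+d1*t[0];q=e2+d2*t[1]; return (p+q)/2,np.linalg.norm(p-q)
for n,a,b in(('blue',(172.4,190.6),(189.2,153.8)),('yel',(220.4,162.6),(241.5,160.2)),('white',(119,223.4),None)):
    print(n,'side242',atz(S,*a,242).round(1),'' if b is None else ('top242',atz(T,*b,242).round(1),tri(a,b)))
k=800/512
P=lambda c,s:atz(s,c[0]/k,c[1]/k,20)
for s,cs in((T,[(503,283),(598,291),(592,378),(496,367)]),(S,[(510,236),(578,282),(511,333),(442,283)])):
    p=np.array([P(c,s) for c in cs]); print('tray',p[:,:2].round(0).tolist(),p.mean(0).round(1),np.linalg.norm(p-np.roll(p,-1,0),axis=1).round(0))
# rail top back edge, z=180, crop coords
a,b=[atz(T,108+u/4,125+v/4,180) for u,v in((28,37),(695,103))]
print('rail',a,b,np.linalg.norm(a-b),np.arctan2(-(b-a)[0],(b-a)[1])*57.3)
a,b=[atz(T,108+u/4,125+v/4,180) for u,v in((28,44),(693,122))]
print('railfront',a,b,np.linalg.norm(a-b),np.arctan2(-(b-a)[0],(b-a)[1])*57.3)
a,b=[atz(T,108+u/4,125+v/4,5) for u,v in((85,230),(660,304))]
print('base',a,b,np.linalg.norm(a-b),np.arctan2(-(b-a)[0],(b-a)[1])*57.3)
E
```

```text
blue side242 [596.5 131.2 242. ] ('top242', array([596.1, 131.4, 242. ]), (array([596.11363642, 131.4173384 , 242.37032766]), np.float64(0.2826788362923887)))
yel side242 [576.3  12.7 242. ] ('top242', array([577.9,  12.4, 242. ]), (array([577.57758944,  12.1422545 , 241.03812597]), np.float64(1.2113189897806154)))
white side242 [613.2 249.5 242. ] 
tray [[565.0, -214.0], [545.0, -391.0], [386.0, -366.0], [411.0, -192.0]] [ 476.9 -290.9   20. ] [178. 161. 176. 156.]
tray [[535.0, -390.0], [380.0, -360.0], [409.0, -189.0], [562.0, -212.0]] [ 471.5 -287.8   20. ] [157. 174. 154. 179.]
rail [669.01278507 329.40474496 180.        ] [614.83049253 -85.82250983 180.        ] 418.7474106700946 172.57828926616435
railfront [664.43818792 329.20049353 180.        ] [602.78919316 -84.09486825 180.        ] 417.8679870758389 171.52869163440317
base [578.75169022 351.32354716   5.        ] [512.78751076 -70.92460544   5.        ] 427.3696004059875 171.13354786548754
```

Both views agree, giving a blue block axis at about (596.3, 131.3) with its top at z≈242. The rack's yaw is about -8.7° and the tray centre is about (474,-289). I'll raise, turn and start across.

```bash
python3 -m creep '[[[0,0,-0.03,0.15],[0,0,-0.03,0.15],[0,0,-0.03,0.15],[0.0125,-0.0435,-0.02,0],[0.0125,-0.0435,0,0],[0.0125,-0.0435,0,0],[0.0125,-0.0435,0,0],[0.0125,-0.0435,0,0]]]' 1
```

```text
clock: 1.1
eef_pos: [308.3, -485.7, 328.4]
eef_rot: [[0.989, -0.151, -0.0], [-0.151, -0.989, 0.0], [-0.0, -0.0, -1.0]]
force: [1.0, -0.4, 0.4]
finger_gap: 93.2
grip_force: 0.0
```

```bash
python3 - <<'E'
from h import *
c=[]
yw=np.radians(-8.7);R=np.array([[np.cos(yw),-np.sin(yw),0],[np.sin(yw),np.cos(yw),0],[0,0,1]])
B=np.array([596.3,131.3,90])
def box(x,y,z0,z1): return [(sx*x,sy*y,z) for z in(z0,z1) for sx,sy in((-1,-1),(1,-1),(1,1),(-1,1))]
out=[]
for f,(u,v,w,h,k) in(('side0',(145,180,65,80,6)),('top0',(165,140,60,45,6))):
    s=load(f);im=cv2.resize(s['image'][v:v+h,u:u+w,::-1],None,fx=k,fy=k,interpolation=cv2.INTER_CUBIC);im=np.clip(im*1.6,0,255).astype(np.uint8)
    for b in(box(25,42,0,34),box(7,12,102,152),box(6,42,90,102)):
        p=[((proj(s,B+R@np.array(q))-(u,v)+.5)*k).astype(int) for q in b]
        for i in range(4):
            for a,d in((i,(i+1)%4),(i+4,(i+1)%4+4),(i,i+4)): cv2.line(im,p[a].tolist(),p[d].tolist(),(0,255,255) ,1)
    out.append(im)
H=max(o.shape[0] for o in out); out=[cv2.copyMakeBorder(o,0,H-o.shape[0],0,0,cv2.BORDER_CONSTANT) for o in out]
m=np.hstack(out);print(m.shape);cv2.imwrite('pics/ov.png',m)
E
```

```text
(480, 750, 3)
```

View pics/ov.png

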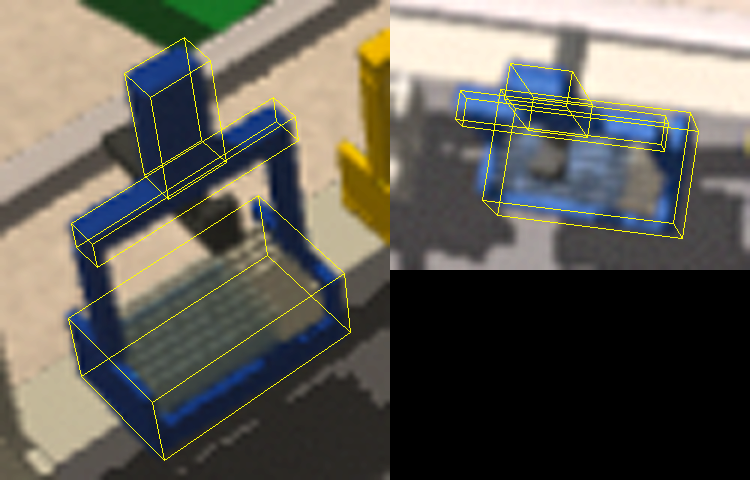

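The model overlay fits both views to within about 1 px (2 mm), so the blue rack's pose and yaw are confirmed. I'll go on to above it.

```bash
python3 -m creep '[[[0.0128,-0.0436,0,0],[0.0128,-0.0436,0,0],[0.0128,-0.0436,0,0],[0.0128,-0.0436,0,0],[0.0128,-0.0436,0,0],[0.0128,-0.0436,0,0],[0.0128,-0.0436,0,0],[0.0128,-0.0436,0,0]]]'; python3 -m creep '[[[0.0128,-0.0436,0,0],[0.0128,-0.0436,0,0],[0.0128,-0.0436,0,0],[0.0128,-0.0436,0,0],[0.0128,-0.0436,0,0],[0.0128,-0.0436,0,0],[0.0128,-0.0436,0,0],[0,0,0,0]]]'
```

```text
clock: 2.1
eef_pos: [462.0, -156.5, 328.5]
eef_rot: [[0.989, -0.151, -0.0], [-0.151, -0.989, -0.0], [-0.0, 0.0, -1.0]]
force: [-0.4, -0.8, -0.3]
finger_gap: 93.0
grip_force: 0.0
clock: 3.1
eef_pos: [596.5, 134.3, 327.7]
eef_rot: [[0.989, -0.146, -0.001], [-0.146, -0.989, 0.002], [-0.001, -0.001, -1.0]]
force: [-1.6, -0.4, -0.9]
finger_gap: 93.0
grip_force: 0.0
```

```bash
python3 -m creep '[[[0,0.002,0.025,0],[0,0,0.025,0],[0,0,0.02,0],[0,0,0.016,0],[0,0,0,0]]]'; python3 - <<'E'
from h import *
out=[]
for n,(u,v,w,h,k) in(('side',(120,120,130,150,4)),('top',(160,110,70,75,4))):
    s=snap(n,n+'1'); im=cv2.resize(s['image'][v:v+h,u:u+w,::-1],None,fx=k,fy=k,interpolation=cv2.INTER_CUBIC);out.append(np.clip(im*1.6,0,255).astype(np.uint8))
H=600; out=[cv2.copyMakeBorder(o,0,H-o.shape[0],0,0,cv2.BORDER_CONSTANT) for o in out]
m=np.hstack(out)[:, :800];cv2.imwrite('pics/g1.png',m)
E
```

```text
clock: 3.72
eef_pos: [595.3, 127.6, 241.6]
eef_rot: [[0.989, -0.151, -0.002], [-0.151, -0.989, -0.001], [-0.002, 0.001, -1.0]]
force: [-0.6, 0.5, 0.5]
finger_gap: 92.6
grip_force: 0.0
```

View pics/g1.png

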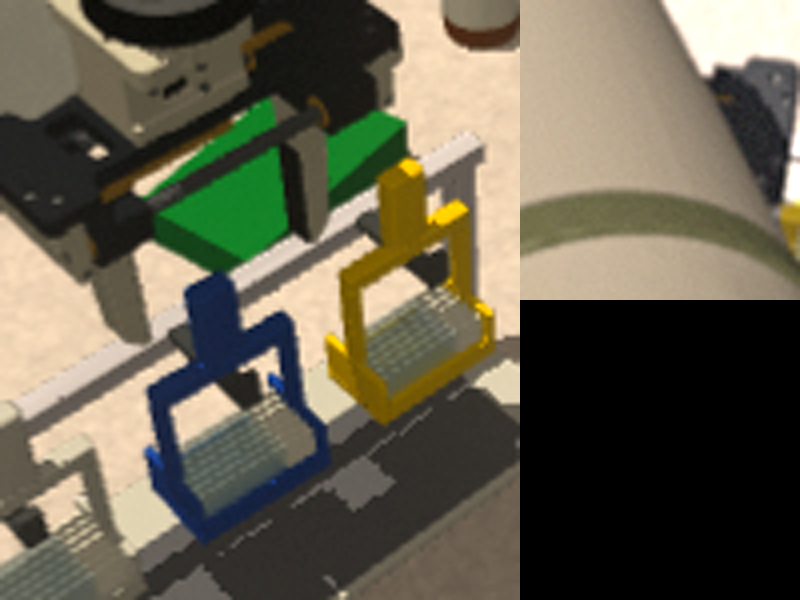

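The gripper straddles the blue block. Fingertips are at about (135,342) and (315,240) in the crop, and their midpoint looks slightly right of the block top at (210,280). I'll check this numerically with a projection of the fingers.

```bash
python3 - <<'E'
from h import *
s=load('side1')
print([np.round(readout.observe()['eef_pos'],1).tolist() for _ in range(2)], np.round(readout.observe()['q'],3))
R=np.array([[.989,-.151,0],[-.151,-.989,0],[0,0,-1]])
for y in(127.6,131):
    t=np.array([595.3,y,241.6]); print(y,'mid',((proj(s,t)-(120,120))*4).round(0))
    for sy in(-1,1): print(sy,[((proj(s,t+R@np.array([x,sy*yy,0]))-(120,120))*4).round(0).tolist() for x in(-7.5,7.5) for yy in(46.5,64)])
B=np.array([596.3,131.3,242]);print('block',((proj(s,B)-(120,120))*4).round(0))
E
```

```text
[[596.2, 128.2, 243.0], [596.2, 128.2, 243.0]] [-0.161  0.441 -0.206  1.838  0.114  0.873 -2.143]
127.6 mid [217. 280.]
-1 [[146.0, 337.0], [115.0, 356.0], [128.0, 319.0], [97.0, 338.0]]
1 [[302.0, 242.0], [330.0, 225.0], [283.0, 226.0], [311.0, 210.0]]
131 mid [212. 284.]
-1 [[141.0, 341.0], [110.0, 360.0], [123.0, 324.0], [91.0, 342.0]]
1 [[297.0, 246.0], [325.0, 229.0], [279.0, 230.0], [306.0, 214.0]]
block [210. 283.]
```

Readings and picture agree: the tool sits about 3.5 mm too far toward -y. I'll correct that, descend and close.

```bash
python3 -m creep '[[[0,-0.0035,0,0],[0,0,0.012,0],[0,0,0.012,0],[0,0,0.01,0],[0,0,0.005,0],[0,0,0,0]]]'; python3 -m creep '[[[0,0,0,0],[0,0,0,0],[0,0,0,0],[0,0,0,0],[0,0,0,0],[0,0,0,0],[0,0,0,0],[0,0,0,0]]]' 0
```

```text
clock: 4.58
eef_pos: [596.3, 131.8, 203.0]
eef_rot: [[0.989, -0.151, -0.001], [-0.151, -0.989, -0.0], [-0.001, 0.0, -1.0]]
force: [-1.1, 0.1, -0.5]
finger_gap: 93.1
grip_force: 0.0
clock: 5.58
eef_pos: [596.6, 132.1, 203.7]
eef_rot: [[0.989, -0.15, 0.0], [-0.15, -0.989, 0.0], [0.0, -0.0, -1.0]]
force: [0.5, 0.4, 1.0]
finger_gap: 23.9
grip_force: 30.0
```

Gripped at 24 mm, which is the block's width. Now I'll lift 30 mm.

```bash
python3 -m creep '[[[0,0,-0.002,0],[0,0,-0.004,0],[0,0,-0.005,0],[0,0,-0.006,0],[0,0,-0.006,0],[0,0,-0.005,0],[0,0,-0.002,0],[0,0,0,0]]]'; python3 - <<'E'
from h import *
s=snap('side','side2');k=4
cv2.imwrite('pics/g2.png',np.clip(cv2.resize(s['image'][130:270,100:260,::-1],None,fx=k,fy=k,interpolation=cv2.INTER_CUBIC)*1.6,0,255).astype(np.uint8))
E
```

```text
clock: 6.58
eef_pos: [596.5, 131.8, 233.7]
eef_rot: [[0.989, -0.151, 0.0], [-0.151, -0.989, 0.0], [0.0, -0.0, -1.0]]
force: [0.6, 1.1, -1.9]
finger_gap: 23.8
grip_force: 30.0
```

View pics/g2.png

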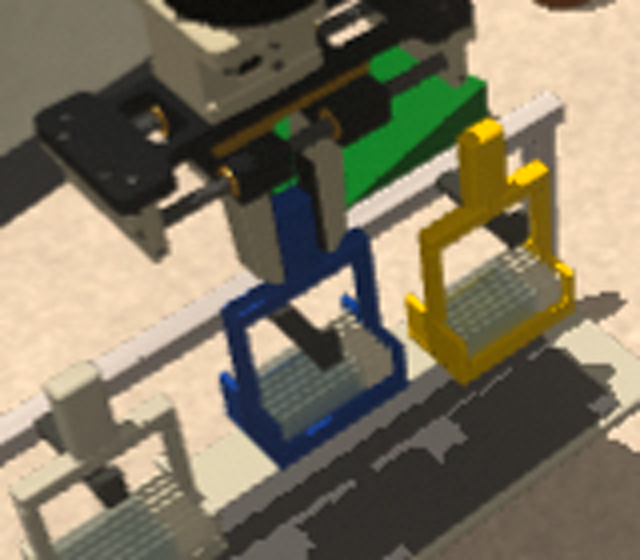

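The rack is raised, upright and free, with the hook in the middle of its window. White and yellow are undisturbed. I'll draw it straight out along -x.

```bash
python3 -m creep '[[[-0.004,0,0,0],[-0.01,0,0,0],[-0.015,0,0,0],[-0.018,0,0,0],[-0.018,0,0,0],[-0.018,0,0,0],[-0.015,0,0,0],[-0.012,0,0,0]]]'; python3 -m creep '[[[-0.006,0,-0.004,0],[0,0,-0.008,0],[0,0.004,-0.01,0],[0,0.012,-0.008,0],[0,0.02,-0.004,0],[0,0.026,0,0],[0,0.03,0,0],[0,0.03,0,0]]]'
```

```text
clock: 7.62
eef_pos: [486.8, 148.6, 233.7]
eef_rot: [[0.989, -0.15, 0.0], [-0.15, -0.989, 0.0], [0.0, -0.0, -1.0]]
force: [-0.1, -0.3, -0.6]
finger_gap: 23.6
grip_force: 30.0
clock: 8.62
eef_pos: [463.2, 26.8, 268.0]
eef_rot: [[0.988, -0.151, 0.0], [-0.151, -0.988, -0.0], [0.0, 0.0, -1.0]]
force: [0.4, -0.3, -2.6]
finger_gap: 23.6
grip_force: 30.0
```

```bash
python3 -m creep '[[[0.003,0.03,0,0],[0.006,0.03,0,0],[0.006,0.03,0,0],[0.006,0.03,0,0],[0.006,0.03,0,0],[0.006,0.03,0,0],[0.006,0.03,0,0],[0.006,0.027,0,0]]]'; python3 -m creep '[[[0.006,0.025,0,0],[0.004,0.02,0,0],[0.002,0.015,0,0],[0.001,0.009,0,0],[0,0.004,0,0],[0,0,0,0],[0,0,0,0]]]'; python3 - <<'E'
from h import *
s=snap('side','side3');k=1.5625
cv2.imwrite('pics/g3.png',np.clip(cv2.resize(s['image'][:,:,::-1],None,fx=k,fy=k,interpolation=cv2.INTER_CUBIC)*1.5,0,255).astype(np.uint8))
E
```

```text
clock: 9.62
eef_pos: [471.6, -214.5, 268.1]
eef_rot: [[0.988, -0.152, 0.0], [-0.152, -0.988, -0.0], [0.0, 0.0, -1.0]]
force: [-0.2, 0.0, -1.3]
finger_gap: 23.8
grip_force: 30.0
clock: 10.5
eef_pos: [474.2, -285.8, 267.6]
eef_rot: [[0.989, -0.15, -0.0], [-0.15, -0.989, 0.0], [-0.0, -0.0, -1.0]]
force: [0.2, -0.5, -1.6]
finger_gap: 23.5
grip_force: 30.0
```

View pics/g3.png

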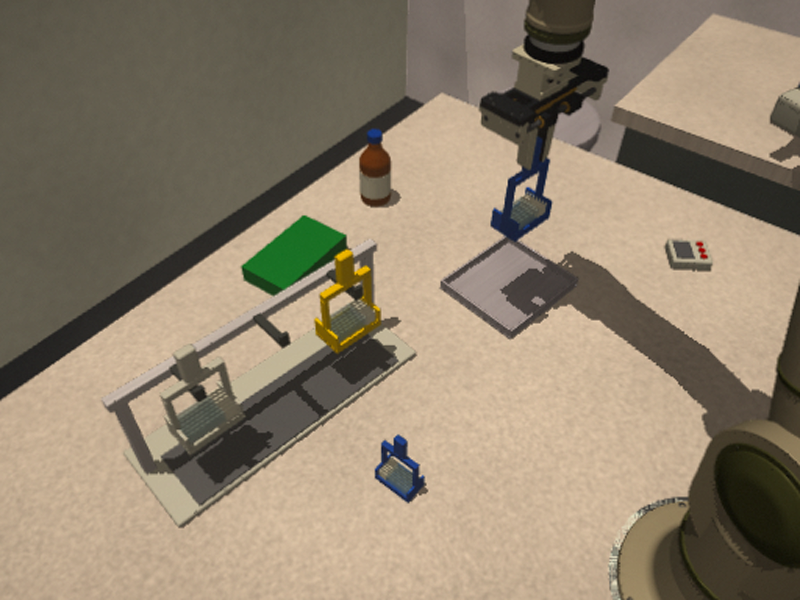

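The blue rack hangs upright over the tray with its slides in, and white and yellow still hang in place. The floor should be reached at TCP z≈117.7. I'll descend, slowly at the end.

```bash
python3 -m creep '[[[0,0,0.008,0],[0,0,0.02,0],[0,0,0.025,0],[0,0,0.025,0],[0,0,0.025,0],[0,0,0.02,0],[0,0,0.012,0],[0,0,0.006,0]]]'; python3 -m creep '[[[0,0,0.002,0],[0,0,0.001,0],[0,0,0.001,0],[0,0,0.001,0],[0,0,0,0]]]'
```

```text
clock: 11.55
eef_pos: [474.0, -286.4, 126.0]
eef_rot: [[0.989, -0.15, -0.001], [-0.15, -0.989, 0.0], [-0.001, -0.0, -1.0]]
force: [0.4, 0.2, -1.2]
finger_gap: 23.7
grip_force: 30.0
clock: 12.18
eef_pos: [474.1, -286.5, 121.7]
eef_rot: [[0.989, -0.151, 0.0], [-0.151, -0.989, -0.0], [0.0, 0.0, -1.0]]
force: [0.3, -0.7, -2.6]
finger_gap: 23.5
grip_force: 30.0
```

```bash
python3 -m creep '[[[0,0,0.001,0],[0,0,0.001,0],[0,0,0,0]]]'|egrep 'eef_pos|force'; python3 -m creep '[[[0,0,0.0005,0],[0,0,0.0005,0],[0,0,0.0005,0],[0,0,0,0]]]'|egrep 'eef_pos|force'
```

```text
eef_pos: [474.1, -286.5, 119.5]
force: [-0.6, -0.4, -1.7]
grip_force: 30.0
eef_pos: [474.0, -286.5, 118.1]
force: [-0.3, -0.4, -2.6]
grip_force: 30.0
```

```bash
python3 -m creep '[[[0,0,0.0005,0],[0,0,0,0]]]'|egrep 'eef_pos|force';python3 -m creep '[[[0,0,0.0005,0],[0,0,0,0]]]'|egrep 'eef_pos|force'; python3 -m creep '[[[0,0,0.0005,0],[0,0,0,0]]]'|egrep 'eef_pos|force'
```

```text
eef_pos: [474.1, -286.5, 117.7]
force: [-0.0, 0.4, 0.3]
grip_force: 30.0
eef_pos: [474.2, -286.5, 117.7]
force: [-1.4, 1.0, 6.9]
grip_force: 30.0
eef_pos: [474.2, -286.4, 117.6]
force: [-3.5, 1.6, 12.1]
grip_force: 30.0
```

It is in contact at 117.7, as predicted. I'll ease back, release and rise.

```bash
python3 -m creep '[[[0,0,-0.0008,0],[0,0,0,0]]]'|egrep 'eef_pos|force'; python3 -m creep '[[[0,0,0,0],[0,0,0,0],[0,0,0,0],[0,0,0,0],[0,0,0,0],[0,0,0,0]]]' 1; python3 -m creep '[[[0,0,-0.01,0],[0,0,-0.025,0],[0,0,-0.03,0],[0,0,-0.03,0],[0,0,-0.03,0],[0,0,-0.02,0],[0,0,0,0],[0,0,0,0]]]'; python3 - <<'E'
from h import *
s=snap('side','side4');k=1.5625
cv2.imwrite('pics/g4.png',np.clip(cv2.resize(s['image'][:,:,::-1],None,fx=k,fy=k,interpolation=cv2.INTER_CUBIC)*1.5,0,255).astype(np.uint8))
E
```

```text
eef_pos: [474.2, -286.5, 117.6]
force: [-0.8, 1.2, 5.4]
grip_force: 30.0
clock: 14.8
eef_pos: [474.1, -286.5, 117.4]
eef_rot: [[0.989, -0.151, -0.0], [-0.151, -0.989, -0.0], [-0.0, 0.0, -1.0]]
force: [-0.4, 0.2, 0.3]
finger_gap: 79.1
grip_force: 0.0
clock: 15.8
eef_pos: [473.7, -286.3, 262.0]
eef_rot: [[0.989, -0.151, -0.001], [-0.151, -0.989, 0.0], [-0.001, -0.0, -1.0]]
force: [-0.9, -0.2, -1.2]
finger_gap: 93.0
grip_force: 0.0
```

View pics/g4.png

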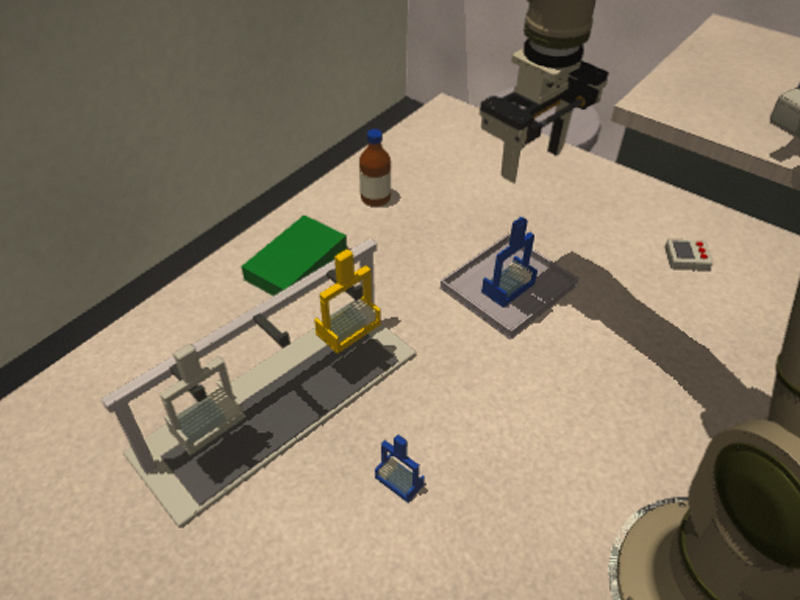

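The blue rack stands upright in the middle of the tray at about (512,262), with its slides in. White and yellow still hang on their hooks, and the gripper is clear.

```bash
python3 -c "
from bench import robot
print(robot.close_job())"
```

```text
the job is handed in; nothing more can be done
None
```

The blue rack stands upright and released on the tray's floor with its slides in, the white and yellow racks still hang on their hooks, and the job was handed in at about 16 s.

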